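Slide the bench magnifier over the bearing

ROBOT

A 6-joint arm with a two-finger parallel gripper is mounted at the origin on the work surface. World frame = base frame: x ahead of the robot, y to its left, z up, the work surface at z = 0. Lengths are in m, angles in rad, forces in N, time in s.
With the tool pointing down it reaches from about 0.15 to 0.775 m from the base axis. Payload 6.1 kg.
Tool frame: the origin (TCP) lies on the centre line of the jaws, within the pads' length; the fingertips stand manip.tips_ahead ahead of it and the grasp point (between the pads) lies 2 mm behind it (manip.tips_ahead is the distance from the TCP to the fingertips, in m); x points along the fingers, z is the direction in which the jaws open and shut, and the axes are right-handed (so a half turn about x gives the same grasp; the last joint's range is limited). The gripper opens to 85 mm and grips with 20 to 120 N. Pads are 22 mm wide; open, the fingers measure 114 mm over their backs; the gripper's body (76 mm by 85 mm) begins 54 mm behind the grasp point. The pads swing forward as they close: fully open they stand 13 mm farther back than shut.
Start: joints at [-1.324, 0.126, -0.04, 1.405, 0, 1.571], TCP at [0.128, -0.509, 0.248] pointing down, gripper open.
Joint ranges: [-2.72, 2.72], [-0.95, 1.95], [-1.27, 1.35], [-1.78, 2.02], [-1.46, 1.47], [-3.14, 3.14]. Speed limits (rad/s): [2.39, 2.39, 3.01, 3.14, 3.14, 3.14].

INTERFACE

Orientations are given as a unit quaternion [w, x, y, z].
In Python, from station import telemetry, viewer, ticket, manip gives the robot as it stands.
- The arm moves only by the tool arm_command, never from a script. Its argument "series" is a list of rows, each an object with "angular": the turn, a rotation vector about the world's x, y, z in degrees, a list of three; "delta_pos": the shift along the world's x, y, z in mm, a list of three; "gripper": the opening, from 0 (shut) to 1 (fully open). In form: [{"angular": [wx, wy, wz], "delta_pos": [x, y, z], "gripper": gripper}, ...]. A call has 1 to 5 rows; each row shifts and turns the pose as measured when the row begins; what a row does not reach is not made up. A row lasts 1/10 s, in which the tool goes at most 50 mm and 8.59 degrees, less where a joint would pass 70% of its speed; a pose out of reach is approached as far as the arm can. A call with a gripper value outside its range is refused whole. The fingers move at their own pace and stop on an object; "grip_force" is the grip in N (left out, the last holds). Time passes only in rows, so rows that do not move let the fingers close. It gives the time, the measured TCP pose, the force and the opening at its end, in the units of the state.
- telemetry.read_state(): the state, without advancing time (a new reading comes with each control period).
- viewer.read_camera(name): name is "scene" or "side" or "wrist"; returns the picture (420x560x3 uint8, red, green, blue); there is no depth.
- viewer.camera_info(name): a dict with "K" (3x3 intrinsics, pixels), "extrinsics" (4x4, takes a point from world to camera coordinates); the wrist camera has in their place "T_tool_cam" (4x4, takes a point from camera to tool coordinates, whose origin is the TCP and whose axes are the tool frame's). Camera axes: x right, y down, z forward; pixel columns grow to the right and rows downward; lengths in m; the calibration is good to about 2 mm. A picture is of the moment at which its call begins: read the wrist's pose just before it. camera_info takes no time and is no camera call.
- ticket.hand_in(): hands the job in, once; it reports no verdict.
The state is a dict: "clock": time; "joints": joint angles; "dq": joint speeds; "effort": joint torques, N m; "ee_pos": TCP position; "tcp_rot": TCP orientation; "force": force on the tool from outside, world axes, zero at the start; "moment": the same for the moment, N m; "opening": finger opening in m.
Only numpy, scipy, OpenCV 4.12 (cv2) and the standard library are available. Lean on these libraries where they do the work, as an engineer would, in place of code of your own. Each camera call takes 0.05 s, during which the arm holds its last target. There are 200 camera calls.

TASK

Three machined parts lie on the white base of the inspection slide. Slide the magnifier along its rail until the lens is centred over the ball bearing (the round part with a hole), then let go and leave it standing there. Leave the bearing where it lies.

Things in the scene. Friction and masses are not known exactly. Their poses are not given: they have to be found in the camera images.
- magnifier (a joint): Travel of the magnifier carriage on its rail, m: 0 at one end stop, 0.38 at the other, starts in 0 to 0.06; grows along +y of magnifier_knob (roughly the robot's left). About 2 N of friction holds it wherever it is left; no spring or detent. The rail is fixed on a heavy white base, 180 x 480 x 16 mm, that stands elsewhere and turned up to 0.25 rad in each run, then never moves.
- magnifier_knob (a point): Grasp point on the axis of the upright black fluted knob, 108 mm above the table; knob 28 mm in diameter, from 80 to 130 mm above the table, on a thin steel post on the black carriage (50 x 60 mm, top at 54 mm). z up, y along the rail (growing travel), x towards the lens. Free all round and above; below it the white lens arm leaves the post on the x side (top at 72 mm).
- magnifier_lens (a point): Centre of the clear round lens in its black ring (76 mm outside diameter), 68 mm above the table and 85 mm along x from the knob's axis. It moves with the carriage and cannot swing. Same axes as the knob point.
- bearing: Steel ball bearing, a flat ring 46 mm in diameter, 12 mm high, with dark seal and a hole, loose on the white base (top 28 mm above the table) in one of three places about 90 mm apart under the lens's path, each in a faint circle. Origin at the centre of its underside, z up. The other two hold a square steel flange with a boss (44 mm) and a flat oblong steel link (56 x 18 mm).
Mind the look-alikes: they are no part of the job. Leave any orange or pink look-alike of the bearing alone.

How it is judged:
By the outcome, as a careful person would: the job done as asked, in the order asked, and still so for the second after the job is handed in, with the robot touching nothing.
It also fails if it takes over 32 s, if anything falls off the work surface, if the arm or the gripper's body presses on something with over 40 N, if the wrist force passes 120 N, or if a joint passes its speed limit or range.

## Working session

There is one attempt and no reset: what is moved stays moved. The work goes in short steps, Python scripts to look and compute and a tool call to move; the robot and the scene stay as the last step left them, time stands still between calls to the robot, and variables do not carry over. Pictures are saved under pics/ and viewed, about 8 in all and at most 12, crops included, and the job is handed in when it is done.

Besides the shell and the picture viewer there is one more tool, called after "Call:" as name(argument=value, ...), one argument or row to a line, values as JSON. arm_command: Moves the arm, as the interface text tells. Its arguments: {"type":"object","properties":{"series":{"type":"array"},"grip_force":{"type":"number"}},"required":["series"]}

```bash
ls; mkdir -p pics
cat > h.py <<'E'
import numpy as np, cv2
from station import telemetry, viewer, ticket, manip
from scipy.spatial.transform import Rotation as R
def cam(name):
    i=viewer.camera_info(name); K=np.array(i["K"])
    if name=="wrist":
        s=telemetry.read_state(); q=s["tcp_rot"]; T=np.eye(4)
        T[:3,:3]=R.from_quat([q[1],q[2],q[3],q[0]]).as_matrix(); T[:3,3]=s["ee_pos"]
        return K,np.linalg.inv(T@np.array(i["T_tool_cam"]))
    return K,np.array(i["extrinsics"])
def onplane(c,uv,z):
    K,E=c; d=E[:3,:3].T@np.linalg.solve(K,[uv[0],uv[1],1]); o=-E[:3,:3].T@E[:3,3]
    return o+d*(z-o[2])/d[2]
def proj(c,p):
    K,E=c; q=K@(E[:3,:3]@np.array(p)+E[:3,3]); return q[:2]/q[2]
def shot(name,fn):
    c=cam(name); im=viewer.read_camera(name)[:,:,::-1].copy(); cv2.imwrite("pics/"+fn+".png",im); np.savez("pics/"+fn+".npz",K=c[0],E=c[1]); return c,im
def load(fn):
    z=np.load("pics/"+fn+".npz"); return (z["K"],z["E"]),cv2.imread("pics/"+fn+".png")
E
python3 - <<'E'
from h import *
for n in("scene","side"):
    c,im=shot(n,n); print(n,-c[1][:3,:3].T@c[1][:3,3])
print(manip.tips_ahead, telemetry.read_state())
E
```

```text
pics
scene [1.04137228 0.101409   0.55285067]
side [0.3359363  0.66499573 0.50554057]
0.017 {'clock': 0.1, 'joints': array([-1.32400403e+00,  1.26352029e-01, -4.05191837e-02,  1.40535969e+00,
       -1.52449439e-05,  1.57081359e+00]), 'dq': array([ 1.53371606e-03,  6.15692413e-05,  1.64627327e-03,  1.32792320e-03,
       -1.84755400e-04, -3.18119664e-04]), 'effort': array([ 9.31175964e-04, -4.36907923e+01,  3.53602624e+01,  1.36982667e-02,
       -1.07315918e-04, -8.92097319e-06]), 'ee_pos': array([ 0.12817016, -0.50877477,  0.24758375]), 'tcp_rot': array([ 0.55733252,  0.43496878,  0.55813928, -0.43435374]), 'force': array([ 0.8206547 , -0.82460749, -0.53174414]), 'moment': array([-0.00208917,  0.0015636 , -0.05257119]), 'opening': 0.08537477711702827}
```

View pics/scene.png

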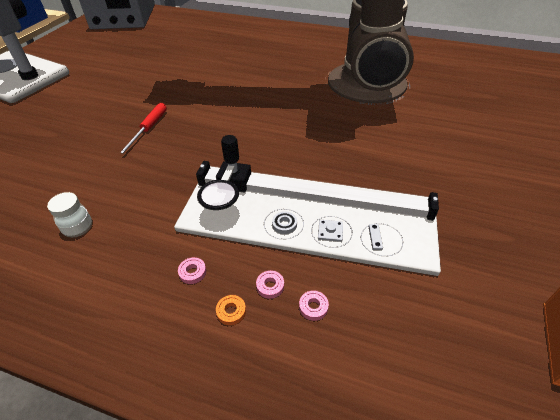

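View pics/side.png

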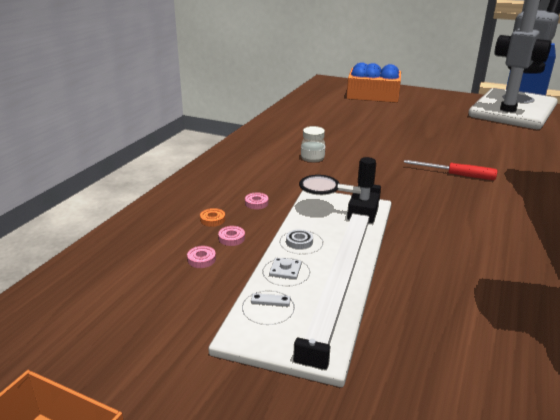

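The scene view shows the grey bearing on the base at (285,222). The square flange is at (331,230) and the link at (376,237). The lens is at (218,194) and the knob at (230,150).

In the side view the bearing is at (299,240), the knob at (367,172) and the lens at (319,184).

Things that could be taken for the bearing in the scene view are the pink rings (192,270), (270,284), (314,305), the orange ring (231,310), and the lens ring (218,194). The grey ring on the base matches the description.

```bash
cat > m.py <<'E'
from h import *
def tri(pts):
    A=[]
    for (K,E),uv in pts:
        P=K@E[:3]; A+= [uv[0]*P[2]-P[0], uv[1]*P[2]-P[1]]
    x=np.linalg.svd(np.array(A))[2][-1]; return x[:3]/x[3]
def blob(im,box,lo,hi,near):
    x0,y0,x1,y1=box; g=cv2.cvtColor(im,cv2.COLOR_BGR2GRAY)[y0:y1,x0:x1]
    m=((g>=lo)&(g<=hi)).astype(np.uint8)
    cs,_=cv2.findContours(m,cv2.RETR_EXTERNAL,cv2.CHAIN_APPROX_NONE)
    return [(cv2.fitEllipse(c),cv2.contourArea(c)) for c in cs if cv2.contourArea(c)>60] , m
E
python3 - <<'E'
from m import *
S,si=load("scene"); D,di=load("side")
for nm,im,box in(("scene bearing",si,(266,206,304,238)),("side bearing",di,(280,228,318,252))):
    r,m=blob(im,box,0,170,None)
    for e,a in r: print(nm,np.round(np.array(e[0])+box[:2],1),np.round(e[1],1),round(e[2]),a)
for nm,im,box in(("scene knob",si,(215,130,245,165)),("side knob",di,(352,150,382,190))):
    r,m=blob(im,box,0,45,None)
    for e,a in r: print(nm,np.round(np.array(e[0])+box[:2],1),np.round(e[1],1),round(e[2]),a)
a=cv2.resize(si[130:250,170:320],None,fx=3.6,fy=3.6,interpolation=2)
b=cv2.resize(di[145:265,260:390],None,fx=3.6,fy=3.6,interpolation=2)
h=min(a.shape[0],b.shape[0]); o=np.hstack([a[:h],b[:h]])
f=790/o.shape[1]; print(o.shape,f); cv2.imwrite("pics/crop1.png",cv2.resize(o,None,fx=f,fy=f))
E
```

```text
scene bearing [284.  223.2] [20.3 23.8] 90 90.0
scene bearing [284.3 220.3] [14.4 19.7] 92 221.0
side bearing [299.1 239.4] [18.  24.1] 91 318.5
scene knob [230.6 151.5] [19.3 34.7] 167 411.5
side knob [367.8 174.3] [21.2 34.7] 169 474.5
(432, 1008, 3) 0.7837301587301587
```

View pics/crop1.png

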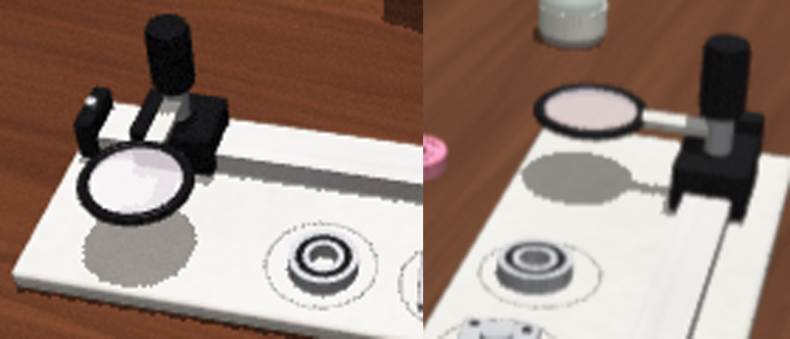

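The crop confirms the steel ring with a dark seal and a hole in a faint circle, standing between the lens and the flange. Next I work out world positions.

Run:
```python
from m import *
S,si=load("scene"); D,di=load("side")
for nm,a,b in(("bearing top",(284.6,220.7),(299.7,236.6)),("knob mid",(229.9,149.5),(366.7,172.3)),("lens",(218.2,194.5),(319.2,184))):
    p=tri([(S,a),(D,b)]); print(nm,p.round(4),proj(S,p)-a,proj(D,p)-b)
for z in (.028,.04): print("bearing",z,onplane(S,(284.6,220.7),z).round(4),onplane(D,(299.7,236.6),z).round(4))
print("lens68",onplane(S,(218.2,194.5),.068).round(4),onplane(D,(319.2,184),.068).round(4))
print("knob105",onplane(S,(229.9,149.5),.105).round(4),onplane(D,(366.7,172.3),.105).round(4))
# base: bright mask in side & scene, front edge line
for n,c,im in(("S",S,si),("D",D,di)):
    hsv=cv2.cvtColor(im,cv2.COLOR_BGR2HSV); m=((hsv[...,1]<40)&(hsv[...,2]>190)).astype(np.uint8)
    m[:165]=0
    m=cv2.morphologyEx(m,cv2.MORPH_CLOSE,np.ones((9,9)))
    cs,_=cv2.findContours(m,cv2.RETR_EXTERNAL,cv2.CHAIN_APPROX_NONE); k=max(cs,key=cv2.contourArea)
    w=np.array([onplane(c,p[0],.016)[:2] for p in k],np.float32)
    r=cv2.minAreaRect(w*1000); print(n,r); print(cv2.boxPoints(r).round(0).tolist())
```

```text
bearing top [ 0.6042 -0.0483  0.0262] [0.13065231 0.29119649] [ 0.1297533 -0.1232359]
knob mid [ 0.5313 -0.1818  0.1042] [0.11615297 0.34712178] [ 0.11928869 -0.16368092]
lens [ 0.6159 -0.1716  0.0675] [0.02054206 0.05378007] [ 0.01896146 -0.022119  ]
bearing 0.028 [ 0.6051 -0.0482  0.028 ] [ 0.6033 -0.0452  0.028 ]
bearing 0.04 [ 0.6151 -0.0448  0.04  ] [ 0.5966 -0.0274  0.04  ]
lens68 [ 0.6162 -0.1714  0.068 ] [ 0.6155 -0.1704  0.068 ]
knob105 [ 0.5314 -0.1819  0.105 ] [ 0.531  -0.1793  0.105 ]
S ((559.68896484375, -20.935195922851562), (179.86346435546875, 492.52655029296875), 6.555694580078125)
[[442.0, 213.0], [498.0, -276.0], [677.0, -255.0], [621.0, 234.0]]
D ((561.2599487304688, -41.320556640625), (182.3666229248047, 538.0899047851562), 7.038314342498779)
[[438.0, 215.0], [504.0, -320.0], [685.0, -297.0], [619.0, 237.0]]
```

Run:
```python
from m import *
s=telemetry.read_state();q=s["tcp_rot"];M=R.from_quat([q[1],q[2],q[3],q[0]]).as_matrix()
print(M.round(3)); a=np.degrees(np.arctan2(M[1,2],M[0,2])); print("jaw heading",a, "rail heading 96.8")
print(s["ee_pos"].round(4))
```

```text
[[-0.     0.97   0.244]
 [ 0.001  0.244 -0.97 ]
 [-1.    -0.    -0.001]]
jaw heading -75.8608319823887 rail heading 96.8
[ 0.1282 -0.5088  0.2476]
```

Call:
arm_command(
  series=[
    {"angular": [0,0,-3.6],"delta_pos": [35,30,0],"gripper": 1},
    {"angular": [0,0,-3.7],"delta_pos": [36,30,0],"gripper": 1},
    {"angular": [0,0,0],"delta_pos": [36,30,0],"gripper": 1},
    {"angular": [0,0,0],"delta_pos": [36,30,0],"gripper": 1},
    {"angular": [0,0,0],"delta_pos": [36,30,0],"gripper": 1},
  ],
)

```text
clock: 0.6
ee_pos: [0.3075, -0.3563, 0.2445]
tcp_rot: [0.523, 0.475, 0.526, -0.473]
force: [0.9, -1.3, 0.9]
opening: 0.0854
```

Call:
arm_command(
  series=[
    {"angular": [0,0,0],"delta_pos": [36,30,0],"gripper": 1},
    {"angular": [0,0,0],"delta_pos": [36,30,0],"gripper": 1},
    {"angular": [0,0,0],"delta_pos": [36,30,0],"gripper": 1},
    {"angular": [0,0,0],"delta_pos": [36,30,0],"gripper": 1},
    {"angular": [0,0,0],"delta_pos": [36,30,0],"gripper": 1},
  ],
)

```text
clock: 1.1
ee_pos: [0.4927, -0.198, 0.2433]
tcp_rot: [0.522, 0.474, 0.527, -0.474]
force: [0.5, -0.8, 0.3]
opening: 0.0858
```

Call:
arm_command(
  series=[
    {"angular": [0,0,0],"delta_pos": [38,17,0],"gripper": 1},
    {"angular": [0,0,0],"delta_pos": [0,0,0],"gripper": 1},
  ],
)

```text
clock: 1.3
ee_pos: [0.5352, -0.1759, 0.2415]
tcp_rot: [0.523, 0.473, 0.529, -0.472]
force: [0.7, -1.4, 0.6]
opening: 0.0853
```

Run:
```python
from m import *
s=telemetry.read_state();q=s["tcp_rot"];M=R.from_quat([q[1],q[2],q[3],q[0]]).as_matrix()
print(s["ee_pos"].round(4),M.round(3).tolist(),s["joints"].round(2))
c,im=shot("wrist","wrist1")
for n,p in(("knobtop",(.531,-.181,.13)),("lens",(.6157,-.171,.068)),("bearing",(.6045,-.0475,.028))): print(n,proj(c,p).round(1))
```

```text
[ 0.5352 -0.1759  0.2415] [[-0.005, 0.994, 0.107], [0.006, 0.107, -0.994], [-1.0, -0.005, -0.007]] [-0.32  0.2   0.04  1.41  0.    2.71]
knobtop [287.3 220.8]
lens [285.8 111.4]
bearing [165.8 111. ]
```

View pics/wrist1.png

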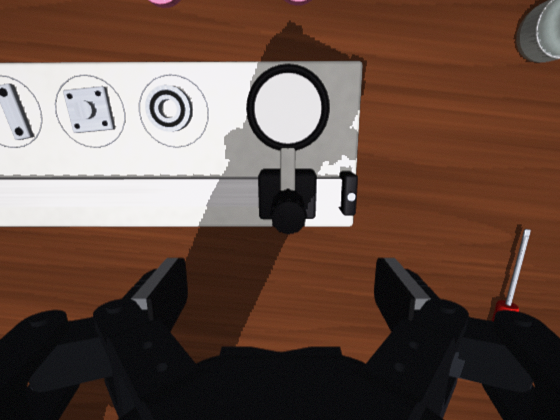

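The wrist view agrees with the estimate: knob (289,212), lens (288,107), bearing (170,107). Descending now.

Call:
arm_command(
  series=[
    {"angular": [0,0,0],"delta_pos": [-4,-5,-40],"gripper": 1},
    {"angular": [0,0,0],"delta_pos": [0,0,-40],"gripper": 1},
    {"angular": [0,0,0],"delta_pos": [0,0,-35],"gripper": 1},
    {"angular": [0,0,0],"delta_pos": [0,0,0],"gripper": 1},
  ],
)

```text
clock: 1.75
ee_pos: [0.5266, -0.1828, 0.1241]
tcp_rot: [0.523, 0.473, 0.529, -0.473]
force: [0.3, 0.7, 0.4]
opening: 0.0854
```

Run:
```python
from m import *
c,im=load("wrist1")
def ell(box,lo,hi):
    r,m=blob(im,box,lo,hi,None); r=max(r,key=lambda t:t[1]); return np.array(r[0][0])+box[:2],r[0][1]
b,bs=ell((144,82,196,132),0,150); l,ls=ell((240,58,336,152),0,50)
print(b,bs,l,ls)
B=onplane(c,b,.028);L=onplane(c,l,.068);print(B.round(4),L.round(4),B-L)
```

```text
[166.84017754 107.95994186] (33.86161804199219, 37.722747802734375) [287.55002213 106.87995529] (81.6231689453125, 85.03172302246094)
[ 0.6077 -0.0486  0.028 ] [ 0.6198 -0.1721  0.068 ] [-0.01209974  0.12353232 -0.04      ]
```

Call:
arm_command(
  series=[
    {"angular": [0,0,0],"delta_pos": [6,2,-16],"gripper": 1},
    {"angular": [0,0,0],"delta_pos": [0,0,0],"gripper": 1},
  ],
)

```text
clock: 1.95
ee_pos: [0.5312, -0.182, 0.1098]
tcp_rot: [0.522, 0.473, 0.528, -0.474]
force: [-1.1, 0.4, -0.8]
opening: 0.0854
```

Run:
```python
from m import *
c,im=shot("side","side2"); c2,i2=shot("scene","scene2")
o=np.hstack([cv2.resize(im[70:230,290:450],(400,400)),cv2.resize(i2[60:240,150:310],(400,400))]);cv2.imwrite("pics/crop2.png",o)
```

```text
(no output)
```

View pics/crop2.png

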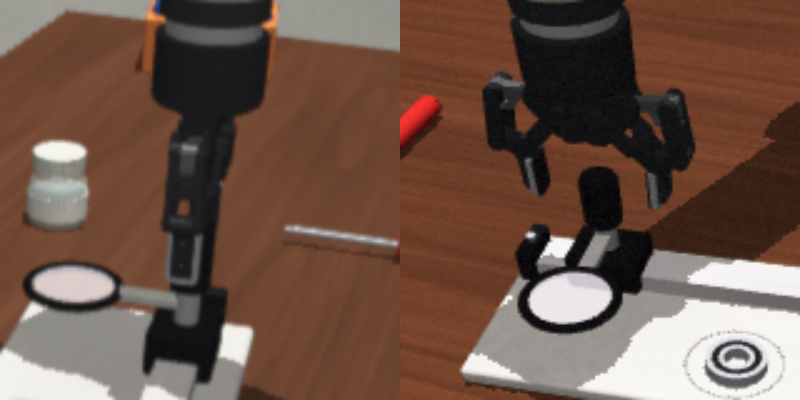

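The knob is centred between the open fingers in both views: in the right half it is at (600,198), with fingers at (537,172) and (655,180). Closing.

Call:
arm_command(
  series=[
    {"angular": [0,0,0],"delta_pos": [0,0,0],"gripper": 0.25},
    {"angular": [0,0,0],"delta_pos": [0,0,0],"gripper": 0.25},
    {"angular": [0,0,0],"delta_pos": [0,0,0],"gripper": 0.25},
    {"angular": [0,0,0],"delta_pos": [0,0,0],"gripper": 0.25},
    {"angular": [0,0,0],"delta_pos": [0,0,0],"gripper": 0.25},
  ],
  grip_force=25,
)

```text
clock: 2.55
ee_pos: [0.5344, -0.1839, 0.1184]
tcp_rot: [0.526, 0.475, 0.524, -0.472]
force: [1.2, -1.0, -3.9]
opening: 0.0272
```

Call:
arm_command(
  series=[
    {"angular": [0,0,0],"delta_pos": [0,0,-3],"gripper": 0.2},
    {"angular": [0,0,0],"delta_pos": [-1.2,10,0],"gripper": 0.2},
    {"angular": [0,0,0],"delta_pos": [-1.8,15,0],"gripper": 0.2},
    {"angular": [0,0,0],"delta_pos": [-1.8,15,0],"gripper": 0.2},
  ],
)

```text
clock: 2.95
ee_pos: [0.5301, -0.1448, 0.1184]
tcp_rot: [0.527, 0.476, 0.521, -0.474]
force: [0.8, -2.7, 0.8]
opening: 0.0272
```

Call:
arm_command(
  series=[
    {"angular": [0,0,0],"delta_pos": [-1.8,15,0],"gripper": 0.2},
    {"angular": [0,0,0],"delta_pos": [-1.8,15,0],"gripper": 0.2},
    {"angular": [0,0,0],"delta_pos": [-1.8,15,0],"gripper": 0.2},
    {"angular": [0,0,0],"delta_pos": [-1.8,15,0],"gripper": 0.2},
    {"angular": [0,0,0],"delta_pos": [-1,8,0],"gripper": 0.2},
  ],
)

```text
clock: 3.45
ee_pos: [0.5216, -0.0686, 0.1184]
tcp_rot: [0.528, 0.475, 0.522, -0.472]
force: [2.6, -1.5, -1.6]
opening: 0.027
```

Call:
arm_command(
  series=[
    {"angular": [0,0,0],"delta_pos": [0,0,0],"gripper": 0.2},
  ],
)

```text
clock: 3.55
ee_pos: [0.5215, -0.067, 0.1184]
tcp_rot: [0.529, 0.475, 0.522, -0.472]
force: [1.5, -2.8, -0.4]
opening: 0.0271
```

Run:
```python
from m import *
print(telemetry.read_state()["ee_pos"])
c,im=shot("side","side3"); c2,i2=shot("scene","scene3"); c3,i3=shot("wrist","wrist3")
o=np.hstack([cv2.resize(im[160:270,250:380],(400,338)),cv2.resize(i2[160:270,220:350],(400,338))])
cv2.imwrite("pics/crop3.png",np.vstack([o,cv2.resize(i3[0:260],(800,371))[:260]]))
```

```text
[ 0.52146407 -0.06703541  0.1184133 ]
```

View pics/crop3.png

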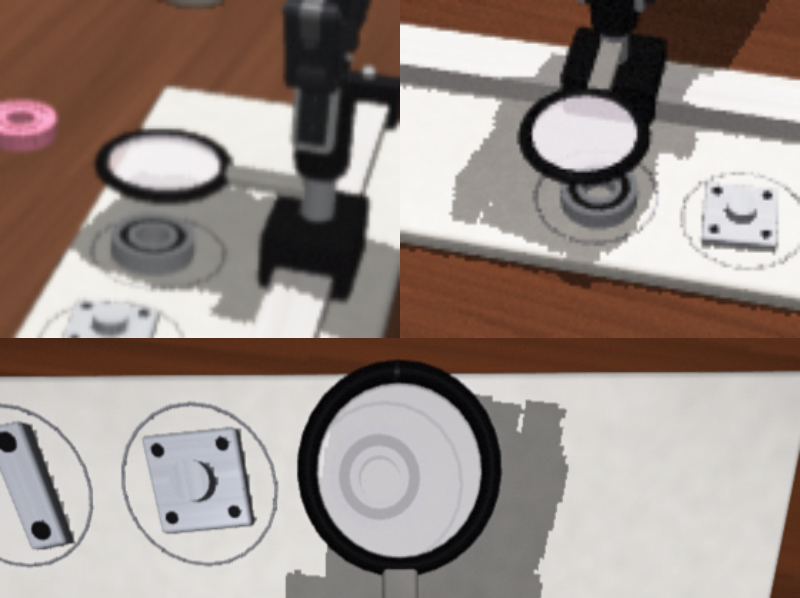

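The lens now covers the bearing in the wrist view, with the bearing still a little to the left. I measure the remaining offset in all three views.

```bash
cat > lens.py <<'E'
from m import *
import sys
y=np.array([-.118,.993]); x=np.array([.993,.118])
def lens(im,near,rad):
    # outer outline of the dark ring: contour of the inner bright disc (hole) nearest to 'near'
    g=cv2.cvtColor(im,cv2.COLOR_BGR2GRAY); m=(g<60).astype(np.uint8)
    cs,h=cv2.findContours(m,cv2.RETR_CCOMP,cv2.CHAIN_APPROX_NONE)
    best=[cv2.fitEllipse(c) for c,k in zip(cs,h[0]) if k[3]>=0 and cv2.contourArea(c)>rad]
    return min(best,key=lambda e:np.hypot(*(np.array(e[0])-near)))
B={"scene":np.array([.6051,-.0482]),"side":np.array([.6033,-.0452])}
if __name__=="__main__":
    t=sys.argv[1]
    for n,near in(("scene",(279,204)),("side",(303,213))):
        c,im=load(n+t); e=lens(im,near,200); L=onplane(c,e[0],.068)[:2]; d=B[n]-L
        print(n,np.round(e[0],1),np.round(e[1],1),L.round(4),"to go: along",(d@y).round(4),"across",(d@x).round(4))
    if len(sys.argv)>2:
        c,im=load("wrist"+t); e=lens(im,(279,92),2000); b=(266.5,97.5)
        L=onplane(c,e[0],.068)[:2]; d=onplane(c,b,.028)[:2]-L
        print("wrist",e,L.round(4),"along",d@y,"across",d@x)
        r=[]
E
python3 lens.py 3 w
```

```text
scene [279.5 203. ] [26.1 35.4] [ 0.6016 -0.0588] to go: along 0.0101 across 0.0047Traceback (most recent call last):
  File "lens.py", line 14, in <module>
    c,im=load(n+t); e=lens(im,near,200); L=onplane(c,e[0],.068)[:2]; d=B[n]-L
                      ~~~~^^^^^^^^^^^^^
  File "lens.py", line 9, in lens
    return min(best,key=lambda e:np.hypot(*(np.array(e[0])-near)))
ValueError: min() iterable argument is empty
```

```bash
sed -i 's/m=(g<60)/m=(g<T)/; s/def lens(im,near,rad)/def lens(im,near,rad,T=60)/; s/lens(im,near,200)/lens(im,near,200,85)/' lens.py; python3 lens.py 3 w
python3 - <<'E'
from lens import *
for n,near in(("scene",(218,194)),("side",(319,184))):
    c,im=load(n); e=lens(im,near,200,85); L=onplane(c,e[0],.068)[:2]; d=B[n]-L; print(n,e,L,d@y,d@x)
E
```

```text
scene [279.4 203. ] [25.9 35.3] [ 0.6018 -0.0588] to go: along 0.0102 across 0.0046
side [303.  212.5] [19.5 38. ] [ 0.6039 -0.0582] to go: along 0.013 across 0.0009
wrist ((278.9909362792969, 92.26868438720703), (116.33993530273438, 123.5648422241211), 0.03600769117474556) [ 0.607  -0.0579] along 0.008203268362488315 across 0.001302030122144044
scene ((217.6047821044922, 193.65457153320312), (24.29096031188965, 34.94319152832031), 80.9955062866211) [ 0.61455068 -0.17332802] 0.12536730308172317 0.0053805844885069795
side ((319.04827880859375, 183.2024688720703), (16.292449951171875, 34.648563385009766), 92.38648986816406) [ 0.61690424 -0.17345819] 0.12896567805531245 0.0016254565104058046
```

The views give about 8 to 13 mm still to go along the rail. The side camera's bearing estimate reads about 3 mm high, so I move 9 mm.

Call:
arm_command(
  series=[
    {"angular": [0,0,0],"delta_pos": [-0.6,5,0],"gripper": 0.2},
    {"angular": [0,0,0],"delta_pos": [-0.5,4,0],"gripper": 0.2},
    {"angular": [0,0,0],"delta_pos": [0,0,0],"gripper": 0.2},
  ],
)

```text
clock: 4.0
ee_pos: [0.5207, -0.0596, 0.1184]
tcp_rot: [0.528, 0.476, 0.521, -0.472]
force: [1.5, 1.4, 1.0]
opening: 0.0274
```

```bash
python3 - <<'E'
from m import *
print(telemetry.read_state()["ee_pos"])
for n in("scene","side","wrist"): c,im=shot(n,n+"4")
cv2.imwrite("pics/crop4.png",cv2.resize(im[0:180,180:400],None,fx=3.3,fy=3.3,interpolation=2))
E
python3 lens.py 4
```

```text
[ 0.52065897 -0.05962589  0.1184099 ]
scene [283.7 203.7] [25.8 35.5] [ 0.601  -0.0512] to go: along 0.0025 across 0.0045
side [301.9 214.6] [19.6 38.5] [ 0.6028 -0.0508] to go: along 0.0055 across 0.0011
```

View pics/crop4.png

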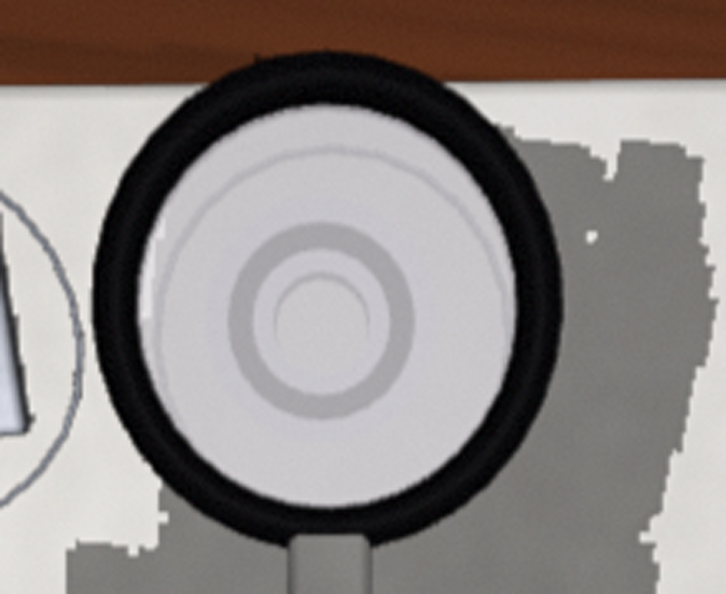

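Run:
```python
from lens import *
c,im=load("wrist4"); e=lens(im,(279,92),2000)
g=cv2.cvtColor(im,cv2.COLOR_BGR2GRAY); o=np.zeros_like(g); cv2.ellipse(o,(e[0],(e[1][0]*.85,e[1][1]*.85),e[2]),255,-1)
m=((g<182)&(o>0)).astype(np.uint8); cs,_=cv2.findContours(m,0,1)
f=cv2.fitEllipse(max(cs,key=cv2.contourArea)); print(e,f)
L=onplane(c,e[0],.068)[:2]; d=onplane(c,f[0],.028)[:2]-L; print(L,d@y,d@x)
c,im=load("scene"); b0=(284.6,220.7)
S4,i=load("scene4");D4,k=load("side4")
p=tri([(S4,lens(i,(283,204),200,85)[0]),(D4,lens(k,(302,215),200,85)[0])]); q=tri([(S4,b0),(D4,(299.7,236.6))]); d=(q-p)[:2]; print(p,q,d@y,d@x)
```

```text
((278.53118896484375, 92.27045440673828), (116.37417602539062, 123.54966735839844), 179.4090576171875) ((276.8387451171875, 96.75728607177734), (55.630104064941406, 58.991790771484375), 178.28988647460938)
[ 0.60615984 -0.05002459] 0.001154199917186615 0.0016612528920419702
[ 0.60237187 -0.05037285  0.06866448] [ 0.60424928 -0.04830007  0.0262198 ] 0.0018367379660975697 0.0021088601436488504
```

Both estimates say 1 to 2 mm more. I nudge, then release and retreat.

Call:
arm_command(
  series=[
    {"angular": [0,0,0],"delta_pos": [-0.2,2,0],"gripper": 0.2},
    {"angular": [0,0,0],"delta_pos": [0,0,0],"gripper": 0.2},
  ],
)

```text
clock: 4.35
ee_pos: [0.5205, -0.0579, 0.1184]
tcp_rot: [0.528, 0.476, 0.521, -0.473]
force: [1.0, 1.2, 0.7]
opening: 0.0271
```

Call:
arm_command(
  series=[
    {"angular": [0,0,0],"delta_pos": [0,0,0],"gripper": 1},
    {"angular": [0,0,0],"delta_pos": [0,0,0],"gripper": 1},
    {"angular": [0,0,0],"delta_pos": [0,0,0],"gripper": 1},
    {"angular": [0,0,0],"delta_pos": [0,0,0],"gripper": 1},
  ],
)

```text
clock: 4.75
ee_pos: [0.5191, -0.0585, 0.1178]
tcp_rot: [0.527, 0.475, 0.522, -0.474]
force: [-0.5, 0.3, -0.2]
opening: 0.0826
```

Call:
arm_command(
  series=[
    {"angular": [0,0,0],"delta_pos": [0,0,25],"gripper": 1},
    {"angular": [0,0,0],"delta_pos": [0,0,35],"gripper": 1},
    {"angular": [0,0,0],"delta_pos": [0,0,35],"gripper": 1},
    {"angular": [0,0,0],"delta_pos": [0,0,25],"gripper": 1},
    {"angular": [0,0,0],"delta_pos": [0,0,0],"gripper": 1},
  ],
)

```text
clock: 5.25
ee_pos: [0.5164, -0.0586, 0.2404]
tcp_rot: [0.526, 0.474, 0.523, -0.475]
force: [-0.5, -0.2, -0.3]
opening: 0.0854
```

```bash
cat > fin.py <<'E'
from lens import *
print(telemetry.read_state()["ee_pos"])
t=sys.argv[1]
for n in("scene","side","wrist"): shot(n,n+t)
c,im=load("wrist"+t); e=lens(im,(285,110),1500)
g=cv2.cvtColor(im,cv2.COLOR_BGR2GRAY); o=np.zeros_like(g); cv2.ellipse(o,(e[0],(e[1][0]*.85,e[1][1]*.85),e[2]),255,-1)
m=((g<182)&(o>0)).astype(np.uint8); cs,_=cv2.findContours(m,0,1)
f=cv2.fitEllipse(max(cs,key=cv2.contourArea)); print(e,f)
L=onplane(c,e[0],.068)[:2]; d=onplane(c,f[0],.028)[:2]-L; print("wrist",L,d@y,d@x)
S4,i=load("scene"+t);D4,k=load("side"+t)
p=tri([(S4,lens(i,(284,204),200,85)[0]),(D4,lens(k,(302,215),200,85)[0])]); q=np.array([.60425,-.0483,.026]); d=(q-p)[:2]; print("tri",p,d@y,d@x)
a=cv2.resize(im[30:210,180:400],(396,324));b=cv2.resize(i[120:280,190:390],(400,324))
cv2.imwrite("pics/crop"+t+".png",np.hstack([a,b]))
E
python3 fin.py 5
```

```text
[ 0.51644918 -0.05861579  0.24040567]
((278.6029357910156, 100.02174377441406), (69.9996109008789, 74.18948364257812), 178.45823669433594) ((279.1142272949219, 100.90979766845703), (34.78809356689453, 36.65468215942383), 174.53968811035156)
wrist [ 0.60533719 -0.04853072] -0.0005201896194212242 0.002172300603468516
tri [ 0.602394   -0.04862796  0.06873243] 0.00010665980112468075 0.0018817052383627445
```

View pics/crop5.png

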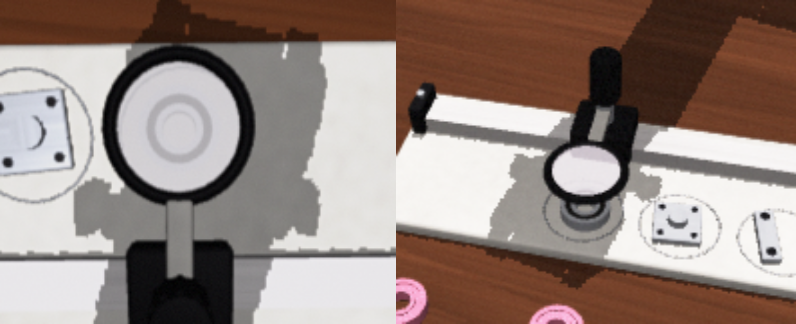

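The lens is centred over the bearing to within about 0.5 mm along the rail in both measurements. The bearing has not moved, and the gripper is open well above the knob. Handing in.

```bash
python3 -c "
from station import ticket; print(ticket.hand_in())"
```

```text
the job is handed in; nothing more can be done
None
```

I gripped the knob, slid the magnifier about 124 mm along its rail until the lens stood over the steel bearing, let go and backed off upward. I handed the job in after about 5.4 s of robot time; no verdict came back.

- **Along the rail:** after release, the wrist view put the lens 0.5 mm past the bearing's centre. The scene and side views together put it 0.1 mm short.
- **Across the rail:** both checks show about 2 mm of offset. The rail fixes this direction, and 2 mm is about the calibration error.
- **Scene:** the bearing still lies in its circle, the arm touched only the knob, and the gripper was open with the TCP at 0.24 m. The pink and orange rings were left alone.
- **Disagreement:** before the last nudges, the side camera alone read about 3 mm more travel to go than the scene camera. I relied on the combined views and the wrist view instead.
- **Grip:** the tool rose about 9 mm while the fingers closed on the knob. The grip still held, and the readings I saw after each move stayed under about 4 N per axis.

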